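# Roll the chromatography column into its V-block and up to the stop

### The job

The packed steel column lies loose on the bench beside the low dark metal V-block. With the fingers only pushing, roll it slowly along the bench by its side, up the ramp and down into the V, staying behind it so that it never runs away; then push it lengthwise along the V until its end rests against the stop plate, ready for the wrench. Do not pick it up or lift it off the bench and the block, leave everything else where it stands, and take the hand away.

Things in the scene. Friction and masses are not known exactly. Their poses are not given: they have to be found in the camera images.
- column: round bar of bright steel (packed chromatography column), about 0.7 kg, lying on its side on the bench left or right of the V-block: barrel 40 mm diameter, 140 mm long, plus at each end a flat-faced fitting 36 mm diameter, 20 mm long; 180 mm over all. Origin in its very middle, on its axis. x runs along its axis towards the end farther from the robot, which goes to the stop; y and z turn as it rolls.
- column_near_end (a point): middle of the flat end face of the column that is nearer the robot (90 mm from the column's origin along its -x). At the start the column's axis is 20 mm above the bench and up to 9 degrees askew to the V; on the crest of the block it is 34 mm up, seated in the V 28 mm. Smooth and slippery. Rolled slowly on the level it stops within a few centimetres by itself; let go on the ramp, it rolls back.
- vblock: low V-block of dark anodised aluminium, screwed to the bench, V along x: 190 mm long, 116 mm wide over its ramps, 14 mm high. Origin on the bench surface under the middle of the V's length; x runs along the V away from the robot towards the stop plate, y across it, z up. With the column seated against the stop the column's origin is at x = +5, y = 0, z = +28 mm here; it starts 35 to 65 mm short of that in x, 120 to 170 mm aside in y.
- v_bottom (a point): bottom of the V, 5 mm above the bench, at the middle of its length. Cross-section, alike on both sides: from here flanks rise at 30 degrees from level to a flat crest 14 mm high, 15.6 to 19.6 mm from the middle; from there a 20 degree ramp falls to the bench, which it meets 58 mm from the middle.
- stop_face (a point): middle of the stop plate's face that the column's far end is to rest against, 95 mm from the block's origin along +x, 28 mm above the bench. The plate stands across the far end of the block: 66 mm wide, 10 mm thick, 46 mm high.
- jar: white plastic jar with red screw cap, 68 mm in diameter, 78 mm high, standing on the other side of the V-block from the column. Origin under its middle. To be left alone.
- wash_bottle: white plastic wash bottle with bent spout, 72 mm in diameter, 222 mm high with the spout, out to the left. Origin under its middle. To be left alone.
- flask: conical glass flask, 83 mm in diameter at the foot, 122 mm high, standing on a black magnetic stirrer (160 x 140 x 62 mm high, fixed) out to the right. Origin under its middle. To be left alone.
- wrench: open-ended steel wrench about 190 mm long and under 15 mm thick lying flat on the bench, beyond the V-block. Origin under its middle. To be left alone.
Not all that is in view belongs to the job. Of the things that look like the column, take the one that is nearest to the robot's base at the start.

How it is judged:
By the outcome, as a careful person would: the job done as asked, in the order asked, and still so for the second after the job is handed in, with the robot touching nothing.
It also fails if it takes over 58 s, if anything falls off the work surface, if the arm or the gripper's body presses on something with over 40 N, if the wrist force passes 120 N, or if a joint passes its speed limit or range.

### The arm

A 6-joint arm with a two-finger parallel gripper is mounted at the origin on the work surface. World frame = base frame: x ahead of the robot, y to its left, z up, the work surface at z = 0. Lengths are in m, angles in rad, forces in N, time in s.
With the tool pointing down it reaches from about 0.425 to 0.95 m from the base axis. Payload 3.5 kg.
Tool frame: the origin (TCP) lies on the centre line of the jaws, within the pads' length; the fingertips stand 11 mm ahead of it and the grasp point (between the pads) lies 8 mm behind it; y points along the fingers, x is the direction in which the jaws open and shut, and the axes are right-handed (so a half turn about y gives the same grasp; the last joint's range is limited). The gripper opens to 85 mm and grips with 20 to 120 N. Pads are 22 mm wide; open, the fingers measure 114 mm over their backs; the gripper's body (76 mm by 85 mm) begins 54 mm behind the grasp point. The pads swing forward as they close: fully open they stand 13 mm farther back than shut.
Start: joints at [-0.15, 0.286, 1.577, -0, 1.279, -0.15], TCP at [0.675, 0, 0.242] pointing down, gripper open.
Joint ranges: [-2.77, 2.77], [-0.9, 2.22], [0.21, 2.48], [-1.53, 4.67], [0.24, 2.81], [-2.84, 2.84]. Speed limits (rad/s): [2.79, 2.79, 3.14, 3.14, 3.14, 3.14].

### API

Orientations are given as a unit quaternion [x, y, z, w].
In Python, from plant import get_state, read_camera, sign_off gives the robot as it stands.
- The arm moves only by the shell command python3 -m inch 'ROWS' [FORCE]. ROWS is JSON, a list of rows, each an object of numbers: "ax", "ay", "az": the turn, a rotation vector about the tool's x, y, z in rad; "x", "y", "z": the shift along the tool's x, y, z in mm; "hand": the closure, from -1 (fully open) to 1 (shut). In form: [{"ax": .., "ay": .., "az": .., "x": .., "y": .., "z": .., "hand": ..}, ...]. A call has 1 to 5 rows; each row shifts and turns the commanded pose from where the row before left it, along the tool's axes as they then stand; what a row does not reach is not made up. A row lasts 1/12 s, in which the tool goes at most 41.7 mm and 7.16 degrees, less where a joint would pass 70% of its speed; a pose out of reach is approached as far as the arm can. A call with a gripper value outside its range is refused whole. The fingers move at their own pace and stop on an object; FORCE is the grip in N (left out, the last holds). Time passes only in rows, so rows that do not move let the fingers close. It gives the time, the measured TCP pose, the force and the opening at its end, in the units of the state.
- get_state(): the state, without advancing time (a new reading comes with each control period).
- read_camera(name): name is "scene" or "side" or "wrist"; returns a dict with "img" (420x560x3 uint8, red, green, blue), "fov_y" (degrees; the focal length in pixels is half the picture's height over the tangent of half this angle, whatever the lens; pixels are square), "cx", "cy" (the principal point, pixels), "T" (4x4, takes a point from camera to world coordinates); the wrist camera has in their place "T_tool_cam" (4x4, takes a point from camera to tool coordinates, whose origin is the TCP and whose axes are the tool frame's). Camera axes: x right, y down, z forward; pixel columns grow to the right and rows downward; lengths in m; the calibration is good to about 2 mm. A picture is of the moment at which its call begins: read the wrist's pose just before it. There is no depth.
- sign_off(): hands the job in, once; it reports no verdict.
The state is a dict: "time": time; "qpos": joint angles; "dq": joint speeds; "joint_efforts": joint torques, N m; "eef_pos": TCP position; "tcp_rot": TCP orientation; "contact_force": force on the tool from outside, world axes, zero at the start; "wrist_torque": the same for the moment, N m; "opening": opening from 0.0 (shut) to 1.0 (fully open).
Only numpy, scipy, OpenCV 4.12 (cv2) and the standard library are available. Lean on these libraries where they do the work, as an engineer would, in place of code of your own. Each camera call takes 0.05 s, during which the arm holds its last target. There are 200 camera calls.

## Working session

There is one attempt and no reset: what is moved stays moved. The work goes in short steps, Python scripts to look and compute and a shell command to move; the robot and the scene stay as the last step left them, time stands still between calls to the robot, and variables do not carry over. Pictures are saved under pics/ and viewed, about 8 in all and at most 12, crops included, and the job is handed in when it is done.

```bash
ls; mkdir -p pics; cat > h.py <<'E'
import numpy as np, cv2
from plant import get_state, read_camera
from scipy.spatial.transform import Rotation as R
def cam(name):
    s=get_state(); c=read_camera(name)
    if 'T' not in c:
        T=np.eye(4);T[:3,:3]=R.from_quat(s['tcp_rot']).as_matrix();T[:3,3]=s['eef_pos']
        c['T']=T@np.array(c['T_tool_cam'])
    c['T']=np.array(c['T']);c['f']=210/np.tan(np.radians(c['fov_y'])/2); return c
def ray(c,u,v,z):
    d=c['T'][:3,:3]@np.array([(u-c['cx'])/c['f'],(v-c['cy'])/c['f'],1]);o=c['T'][:3,3]
    return o+d*(z-o[2])/d[2]
def proj(c,p):
    q=np.linalg.inv(c['T'])@np.append(p,1); return [c['cx']+c['f']*q[0]/q[2],c['cy']+c['f']*q[1]/q[2]]
def save(c,n,crop=None,k=1):
    im=c['img'][:,:,::-1]
    if crop: a,b,e,g=crop; im=im[b:g,a:e]
    cv2.imwrite('pics/'+n,cv2.resize(im,None,fx=k,fy=k,interpolation=cv2.INTER_CUBIC))
E
python3 - <<'E'
from h import *
import pickle
for n in ['scene','side']:
    c=cam(n);save(c,n+'0.png');pickle.dump(c,open(n+'.pkl','wb'));print(n,c['T'].round(3).tolist(),c['f'],c['cx'],c['cy'])
s=get_state();print(s)
E
```

```text
pics
scene [[0.857, 0.335, -0.392, 1.237], [0.515, -0.538, 0.667, -1.111], [0.013, -0.774, -0.633, 1.06], [0.0, 0.0, 0.0, 1.0]] 535.9875764692523 282.68698725949093 214.35513948788306
side [[-0.949, -0.181, 0.257, 0.116], [-0.314, 0.592, -0.743, 1.307], [-0.018, -0.786, -0.618, 1.228], [0.0, 0.0, 0.0, 1.0]] 486.5897150234367 277.9549461690211 210.78986229819415
{'time': 0.1, 'qpos': array([-1.49984207e-01,  2.87129467e-01,  1.57806374e+00, -1.62588411e-05,
        1.27859792e+00, -1.49968186e-01]), 'dq': array([ 4.25388964e-05, -2.73849731e-03, -3.20451520e-03,  4.43885656e-04,
        3.51139505e-04,  5.70141677e-04]), 'joint_efforts': array([ 1.14915063e-03, -4.07295120e+01, -2.93698221e+01, -1.06323112e-04,
        3.42678482e-03, -4.41654265e-06]), 'eef_pos': array([6.74416049e-01, 1.24746856e-04, 2.41032598e-01]), 'tcp_rot': array([-0.70699566,  0.00077338,  0.00076537,  0.70721705]), 'contact_force': array([ 0.31744542, -0.20353695, -0.45650121]), 'wrist_torque': array([ 0.0186392 ,  0.01835471, -0.04537921]), 'opening': 1.0008231437570874}
```

View pics/scene0.png

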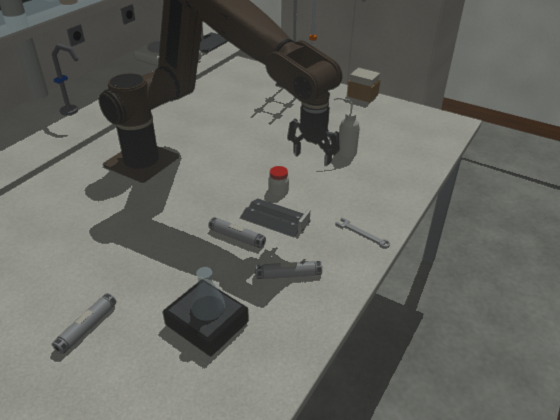

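View pics/side0.png

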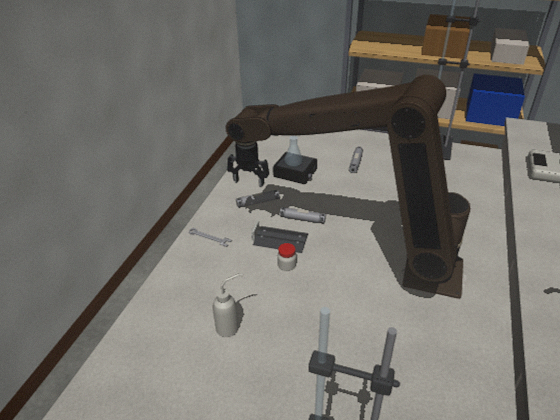

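Scene picture: three column-like bars, at (237,233), (289,270) and (85,322). The V-block is at (277,216) with its stop at (305,220), the jar at (279,180) and the wrench at (363,233). The bar at (237,233) lies beside the block and looks nearest the base, so I'll check the distances and a crop.

```bash
python3 - <<'E'
from h import *
import pickle
c=pickle.load(open('scene.pkl','rb'));d=pickle.load(open('side.pkl','rb'))
for n,p in dict(A=(237,233),B=(289,270),C=(85,322)).items():
    q=ray(c,*p,.02);print(n,q.round(3),np.hypot(*q[:2]).round(3))
save(c,'crop1.png',(190,150,340,290),5)
save(d,'crop2.png',(210,170,350,280),5)
E
```

```text
A [ 0.524 -0.159  0.02 ] 0.548
B [ 0.731 -0.21   0.02 ] 0.761
C [ 0.397 -0.626  0.02 ] 0.742
```

View pics/crop1.png

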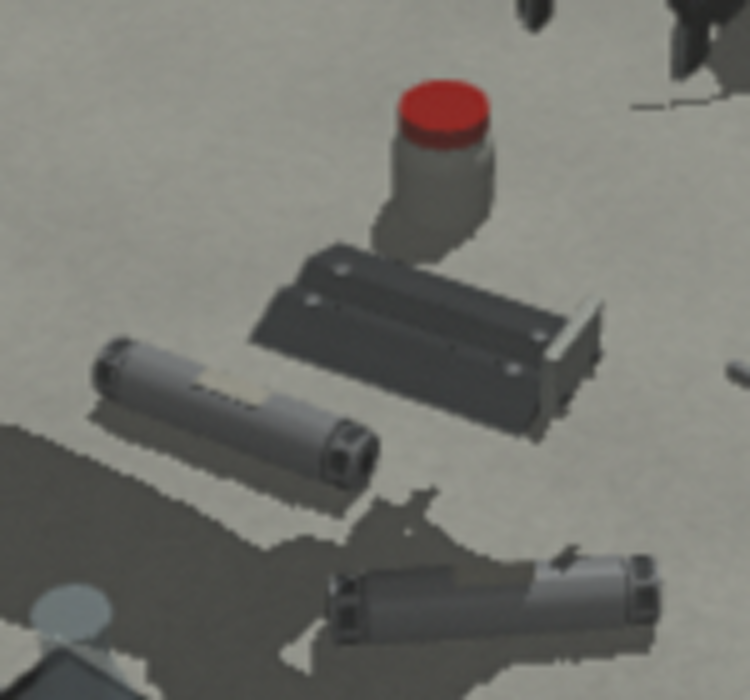

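View pics/crop2.png

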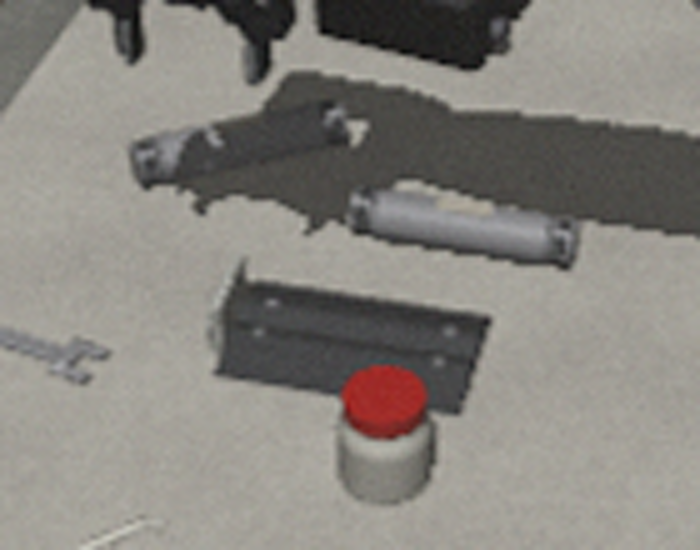

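```bash
python3 - <<'E'
from h import *
import pickle
from scipy.optimize import least_squares
c=pickle.load(open('scene.pkl','rb'));d=pickle.load(open('side.pkl','rb'))
S=lambda a,b:(190+a/5,150+b/5); D=lambda a,b:(210+a/5,170+b/5)
# block points: local xyz
P=[(c,S(250,341),(-.095,-.058,0)),(c,S(528,436),(.095,-.058,0)),(c,S(340,243),(-.095,.0176,.014)),(c,S(283,287),(-.095,-.0176,.014)),
   (c,S(603,303),(.105,.033,.046)),(c,S(545,358),(.095,-.033,.046)),
   (d,D(490,318),(-.095,-.058,0)),(d,D(462,412),(-.095,.058,0)),(d,D(217,375),(.095,.058,0)),(d,D(242,260),(.1,-.033,.046))]
def w(q,p): 
    a=q[2];return np.array([q[0]+np.cos(a)*p[0]-np.sin(a)*p[1],q[1]+np.sin(a)*p[0]+np.cos(a)*p[1],p[2]])
f=lambda q:np.concatenate([np.subtract(proj(k,w(q,p)),m) for k,m,p in P])
r=least_squares(f,[.6,-.05,0],loss='soft_l1');print('block',r.x.round(4),np.degrees(r.x[2]).round(2));print(f(r.x).reshape(-1,2).round(1).tolist())
# column: silhouettes midpoints of fittings, axis height .02
for k,n,f_ in [(c,S(113,367),S(352,455)),(d,D(568,243),D(359,206))]:
    a,b=ray(k,*n,.02),ray(k,*f_,.02);v=b-a;m=(a+b)/2
    print('col',a.round(4),b.round(4),m.round(4),np.linalg.norm(v).round(4),np.degrees(np.arctan2(v[1],v[0])).round(2))
    x=r.x;e=m[:2]-x[:2];print('in block',(np.cos(x[2])*e[0]+np.sin(x[2])*e[1]).round(4),(-np.sin(x[2])*e[0]+np.cos(x[2])*e[1]).round(4))
q=ray(c,*S(443,110),.078);print('jar',q); print('jar side',ray(d,*D(385,395),.078))
c=cam('wrist');save(c,'w0.png');print(c['T'].round(3).tolist())
pickle.dump(c,open('w0.pkl','wb'))
E
```

```text
block [ 0.5665 -0.0112  0.0571] 3.27
[[-0.2, -1.3], [-1.1, -0.8], [-6.0, 1.6], [-0.3, -1.1], [0.8, -2.0], [-0.3, -1.8], [-0.3, -1.5], [-1.4, -0.3], [-1.7, -1.3], [-1.5, -2.8]]
col [ 0.4375 -0.162   0.02  ] [ 0.6017 -0.1526  0.02  ] [ 0.5196 -0.1573  0.02  ] 0.1644 3.3
in block -0.0551 -0.1432
col [ 0.4313 -0.1485  0.02  ] [ 0.6026 -0.1451  0.02  ] [ 0.5169 -0.1468  0.02  ] 0.1713 1.16
in block -0.0572 -0.1326
jar [0.50822532 0.10099416 0.078     ]
jar side [0.49660455 0.12098369 0.078     ]
[[1.0, 0.001, -0.001, 0.675], [0.0, -0.949, -0.315, 0.081], [-0.001, 0.315, -0.949, 0.373], [0.0, 0.0, 0.0, 1.0]]
```

View pics/w0.png

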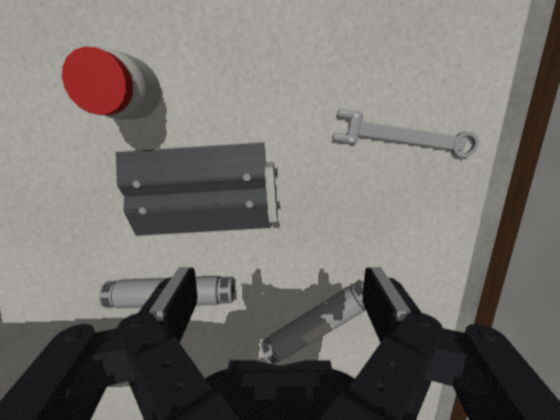

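The wrist picture shows the block at (117..270, 143..235), its stop at (272,195), the column at (102..236, 291) and the jar cap at (97,81). I'll fit the poses from all three cameras.

```bash
python3 - <<'E'
from h import *
import pickle
from scipy.optimize import least_squares
c,d,w0=[pickle.load(open(n+'.pkl','rb')) for n in ('scene','side','w0')]
S=lambda a,b:(190+a/5,150+b/5); D=lambda a,b:(210+a/5,170+b/5)
P=[(c,S(250,341),(-.095,-.058,0)),(c,S(528,436),(.095,-.058,0)),(c,S(283,287),(-.095,-.0176,.014)),
   (d,D(490,318),(-.095,-.058,0)),(d,D(462,412),(-.095,.058,0)),(d,D(217,375),(.095,.058,0)),
   (w0,(135,235),(-.095,-.058,0)),(w0,(270,230),(.095,-.058,0)),(w0,(117,152),(-.095,.058,0)),(w0,(266,143),(.095,.058,0))]
def w(q,p): 
    a=q[2];return np.array([q[0]+np.cos(a)*p[0]-np.sin(a)*p[1],q[1]+np.sin(a)*p[0]+np.cos(a)*p[1],p[2]])
f=lambda q:np.concatenate([np.subtract(proj(k,w(q,p)),m) for k,m,p in P])
for sel in (slice(0,6),slice(6,10),slice(0,10)):
    Q=P[sel];f=lambda q:np.concatenate([np.subtract(proj(k,w(q,p)),m) for k,m,p in Q])
    r=least_squares(f,[.6,-.05,0],loss='soft_l1');print('block',r.x.round(4));
print(f(r.x).reshape(-1,2).round(1).tolist())
C=[(w0,(106,294),-.08),(w0,(228,290),.08),(c,S(113,367),-.08),(c,S(352,455),.08),(d,D(566,243),-.08),(d,D(359,206),.08)]
for sel in (slice(0,2),slice(2,4),slice(4,6),slice(0,6)):
    Q=C[sel];g=lambda q:np.concatenate([np.subtract(proj(k,w(q,(l,0,0))+[0,0,.02]),m) for k,m,l in Q])
    s=least_squares(g,[.52,-.15,0]).x;print('col',s.round(4))
a=r.x[2];e=(s-r.x)[:2];print('in block',np.cos(a)*e[0]+np.sin(a)*e[1],-np.sin(a)*e[0]+np.cos(a)*e[1],s[2]-a)
print('jar',ray(w0,97,81,.078))
E
```

```text
block [ 0.5654 -0.0104  0.0952]
block [ 0.5655 -0.0149  0.0478]
block [ 0.5658 -0.0146  0.0511]
[[-1.0, -0.9], [-2.1, -0.1], [-1.0, -0.7], [0.2, -1.9], [-1.1, -0.8], [-1.3, -1.9], [0.3, 0.6], [1.5, -0.8], [-0.7, -0.9], [-0.0, 0.3]]
col [ 0.5159 -0.1545  0.0261]
col [ 0.5198 -0.1574  0.0692]
col [ 0.5174 -0.1462  0.0363]
col [ 0.5166 -0.1542  0.0322]
in block -0.05625988754044748 -0.13691062136029222 -0.018926773098467707
jar [0.50466611 0.11168893 0.078     ]
```

```bash
python3 -m inch '[{"ay":-0.051,"hand":-1},{"x":-23.5,"z":-29,"y":5,"hand":-1},{"x":-23.5,"z":-29,"y":5,"hand":-1},{"x":-23.5,"z":-29,"y":5,"hand":-1},{"x":-23.5,"z":-29,"y":5,"hand":-1}]'
python3 -m inch '[{"x":-23.5,"z":-29,"y":5,"hand":-1},{"x":-23.5,"z":-29,"y":5,"hand":-1},{"x":-23.5,"z":-29,"y":5,"hand":-1},{"hand":-1},{"hand":-1}]'
python3 - <<'E'
from h import *
import pickle
s=get_state();print(s['eef_pos'],R.from_quat(s['tcp_rot']).as_matrix().round(4).tolist())
c=cam('wrist');save(c,'w1.png');pickle.dump(c,open('w1.pkl','wb'))
k=pickle.load(open('scene.pkl','rb'))
for p in [(205,282),(165,314),(247,312)]: print('stirrer',ray(k,*p,.062).round(3))
E
```

```text
[6.74505223e-01 1.11134763e-04 2.41249960e-01] [[1.0, -0.0018, -0.0], [0.0, 0.0003, 1.0], [-0.0018, -1.0, 0.0003]]
stirrer [ 0.592 -0.396  0.062]
stirrer [ 0.575 -0.529  0.062]
stirrer [ 0.738 -0.422  0.062]validation failed for argument at $[0]...
validation failed for argument at $[0]...
```

View pics/w1.png

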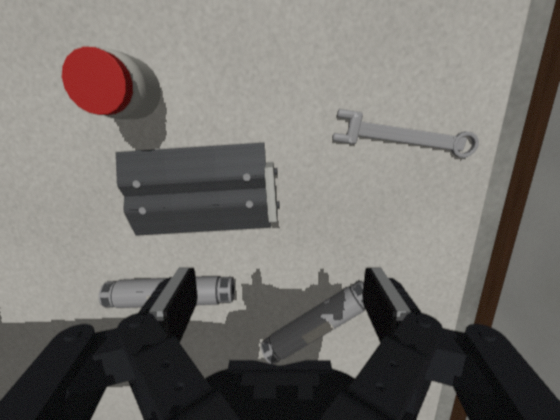

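The call was refused and nothing moved (the picture is unchanged), probably because every key has to be present. I'll give all seven.

```bash
python3 -m inch '[{"ax":0,"ay":-0.051,"az":0,"x":0,"y":0,"z":0,"hand":-1},{"ax":0,"ay":0,"az":0,"x":-23.5,"y":5,"z":-29,"hand":-1},{"ax":0,"ay":0,"az":0,"x":-23.5,"y":5,"z":-29,"hand":-1},{"ax":0,"ay":0,"az":0,"x":-23.5,"y":5,"z":-29,"hand":-1},{"ax":0,"ay":0,"az":0,"x":-23.5,"y":5,"z":-29,"hand":-1}]'
python3 -m inch '[{"ax":0,"ay":0,"az":0,"x":-23.5,"y":5,"z":-29,"hand":-1},{"ax":0,"ay":0,"az":0,"x":-23.5,"y":5,"z":-29,"hand":-1},{"ax":0,"ay":0,"az":0,"x":-23.5,"y":5,"z":-29,"hand":-1},{"ax":0,"ay":0,"az":0,"x":0,"y":0,"z":0,"hand":-1},{"ax":0,"ay":0,"az":0,"x":0,"y":0,"z":0,"hand":-1}]'
python3 - <<'E'
from h import *
import pickle
s=get_state();print(s['eef_pos'],R.from_quat(s['tcp_rot']).as_matrix().round(4).tolist())
c=cam('wrist');save(c,'w2.png');pickle.dump(c,open('w2.pkl','wb'))
E
```

```text
time: 0.62
eef_pos: [0.5859, -0.1213, 0.2218]
tcp_rot: [-0.707, -0.018, 0.019, 0.707]
contact_force: [-0.6, 0.0, -0.1]
opening: 1.0
time: 1.03
eef_pos: [0.5198, -0.2124, 0.2068]
tcp_rot: [-0.707, -0.016, 0.017, 0.707]
contact_force: [1.1, 0.6, 0.1]
opening: 0.996
[ 0.5198401  -0.21240701  0.20683183] [[0.9989, -0.0007, -0.0472], [0.0472, 0.0007, 0.9989], [-0.0006, -1.0, 0.0008]]
```

View pics/w2.png

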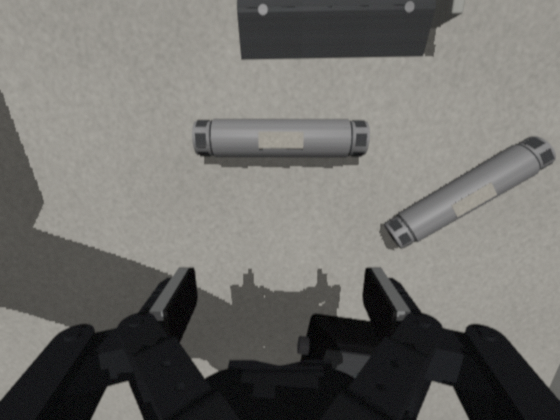

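Here the column lies at (194..369, 137), centre (281,137). The block's near foot edge runs (241,59) to (432,54), and decoy bar B is at (470,190). I'll fit the edges for the relative angle.

```bash
python3 - <<'E'
from h import *
import pickle
c=pickle.load(open('w2.pkl','rb'));g=cv2.GaussianBlur(cv2.cvtColor(c['img'],cv2.COLOR_RGB2GRAY),(3,3),0).astype(float)
T=c['T'];
def edge(us,v0,v1,sgn,z):
    pts=[]
    for u in us:
        col=np.diff(g[v0:v1,u])*sgn; pts.append((u,v0+col.argmax()+.5))
    p=np.array(pts);k=np.polyfit(*p.T,1);ok=abs(np.polyval(k,p[:,0])-p[:,1])<1.5;k=np.polyfit(*p[ok].T,1)
    a,b=[ray(c,u,np.polyval(k,u),z) for u in (us[0],us[-1])];d=b-a
    print(k.round(4),a.round(4),b.round(4),'yaw',np.arctan2(d[1],d[0]).round(4),ok.mean())
edge(range(250,425,5),45,75,1,0)     # block foot
edge(range(220,345,5),105,130,1,.025) # column upper
edge(range(220,345,5),146,170,-1,.012)
for p in [(241,59),(432,54.5)]: print('foot',ray(c,*p,0).round(4))
for p in [(263,9.5),(410,7)]: print('screw',ray(c,*p,.014).round(4))
for p in [(203,137),(361,137)]: print('colend',ray(c,*p,.02).round(4))
E
```

```text
[-1.79000e-02  6.33056e+01] [ 0.4831 -0.0765  0.    ] [ 0.6603 -0.0652  0.    ] yaw 0.0637 1.0
[ 0.19 61.75] [ 0.4558 -0.1227  0.025 ] [ 0.5798 -0.139   0.025 ] yaw -0.1307 0.04
[  0.  152.5] [ 0.4524 -0.1733  0.012 ] [ 0.5855 -0.167   0.012 ] yaw 0.0475 0.24
foot [ 0.4736 -0.0771  0.    ]
foot [ 0.6725 -0.0634  0.    ]
screw [ 0.4962 -0.0358  0.014 ]
screw [ 0.6364 -0.0271  0.014 ]
colend [ 0.4362 -0.1569  0.02  ]
colend [ 0.6044 -0.1489  0.02  ]<stdin>:9: RankWarning: Polyfit may be poorly conditioned
```

```bash
python3 - <<'E'
from h import *
c=cam('wrist');Tc=np.linalg.inv(np.array(c['T_tool_cam']))
for y in (.011,-.002):
  for x in (-.0425,-.05,.0425):
    for z in (.011,-.011):
      q=Tc@np.array([x,y,z,1]);print(y,x,z,[round(c['cx']+c['f']*q[0]/q[2]),round(c['cy']+c['f']*q[1]/q[2])])
E
# descend beside the column
python3 -m inch '[{"ax":0,"ay":-0.01,"az":0,"x":0,"y":40,"z":0,"hand":-1},{"ax":0,"ay":0,"az":0,"x":0,"y":40,"z":0,"hand":-1},{"ax":0,"ay":0,"az":0,"x":0,"y":40,"z":0,"hand":-1},{"ax":0,"ay":0,"az":0,"x":0,"y":40,"z":0,"hand":-1},{"ax":0,"ay":0,"az":0,"x":0,"y":0,"z":0,"hand":-1}]'
```

```text
0.011 -0.0425 0.011 [200, 251]
0.011 -0.0425 -0.011 [204, 287]
0.011 -0.05 0.011 [186, 251]
0.011 -0.05 -0.011 [190, 287]
0.011 0.0425 0.011 [357, 251]
0.011 0.0425 -0.011 [354, 286]
-0.002 -0.0425 0.011 [193, 263]
-0.002 -0.0425 -0.011 [197, 300]
-0.002 -0.05 0.011 [178, 263]
-0.002 -0.05 -0.011 [183, 300]
-0.002 0.0425 0.011 [364, 263]
-0.002 0.0425 -0.011 [360, 300]
time: 1.55
eef_pos: [0.516, -0.2061, 0.0384]
tcp_rot: [-0.703, -0.017, 0.027, 0.71]
contact_force: [-1.8, 0.5, -1.0]
opening: 1.005
```

```bash
python3 -m inch '[{"ax":0,"ay":0,"az":0,"x":0,"y":15,"z":0,"hand":-1},{"ax":0,"ay":0,"az":0,"x":0,"y":0,"z":0,"hand":-1},{"ax":0,"ay":0,"az":0,"x":0,"y":0,"z":0,"hand":-1},{"ax":0,"ay":0,"az":0,"x":0,"y":0,"z":0,"hand":-1}]'
```

```text
time: 1.88
eef_pos: [0.5228, -0.2114, 0.0349]
tcp_rot: [0.707, 0.023, -0.021, -0.706]
contact_force: [0.2, 0.1, -0.2]
opening: 1.001
```

```bash
python3 -m inch '[{"ax":0,"ay":0,"az":0,"x":-2,"y":10,"z":0,"hand":-1},{"ax":0,"ay":0,"az":0,"x":-2,"y":9,"z":0,"hand":-1},{"ax":0,"ay":0,"az":0,"x":0,"y":7,"z":0,"hand":-1},{"ax":0,"ay":0,"az":0,"x":0,"y":0,"z":4,"hand":-1},{"ax":0,"ay":0,"az":0,"x":0,"y":0,"z":4,"hand":-1}]'
python3 -m inch '[{"ax":0,"ay":0,"az":0,"x":0,"y":0,"z":4,"hand":-1},{"ax":0,"ay":0,"az":0,"x":0,"y":0,"z":4,"hand":-1},{"ax":0,"ay":0,"az":0,"x":0,"y":0,"z":3,"hand":-1},{"ax":0,"ay":0,"az":0,"x":0,"y":0,"z":3,"hand":-1},{"ax":0,"ay":0,"az":0,"x":0,"y":0,"z":2,"hand":-1}]'
python3 -m inch '[{"ax":0,"ay":0,"az":0,"x":0,"y":0,"z":2,"hand":-1},{"ax":0,"ay":0,"az":0,"x":0,"y":0,"z":2,"hand":-1},{"ax":0,"ay":0,"az":0,"x":0,"y":0,"z":2,"hand":-1},{"ax":0,"ay":0,"az":0,"x":0,"y":0,"z":2,"hand":-1},{"ax":0,"ay":0,"az":0,"x":0,"y":0,"z":2,"hand":-1}]'
python3 - <<'E'
from h import *
import pickle
s=get_state();print(s['eef_pos'],R.from_quat(s['tcp_rot']).as_matrix().round(4).tolist())
c=cam('wrist');save(c,'w3.png');pickle.dump(c,open('w3.pkl','wb'))
E
```

```text
time: 2.3
eef_pos: [0.5158, -0.2029, 0.0054]
tcp_rot: [-0.706, -0.021, 0.022, 0.707]
contact_force: [-0.8, 0.4, -0.4]
opening: 1.002
time: 2.72
eef_pos: [0.5157, -0.1869, 0.0065]
tcp_rot: [0.707, 0.022, -0.022, -0.707]
contact_force: [-0.6, -0.3, -0.3]
opening: 1.0
time: 3.13
eef_pos: [0.515, -0.1773, 0.0063]
tcp_rot: [0.707, 0.022, -0.022, -0.707]
contact_force: [0.5, -0.6, -0.1]
opening: 1.003
[ 0.51498556 -0.17728297  0.00633831] [[0.9981, 0.0, -0.0608], [0.0608, -0.0, 0.9981], [0.0, -1.0, -0.0]]
```

View pics/w3.png

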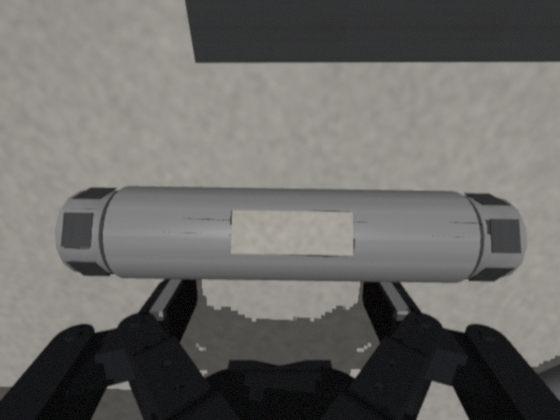

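```bash
cat >> h.py <<'E'
def tool(c,u,v,z):  # horizontal offset in tool axes x,z (mm) at height z
    s=get_state();p=ray(c,u,v,z)-s['eef_pos'];M=R.from_quat(s['tcp_rot']).as_matrix();return (M.T@p*1000).round(1)
E
python3 - <<'E'
from h import *
import pickle
c=pickle.load(open('w3.pkl','rb'))
print('foot',tool(c,195,62,0),tool(c,558,61,0))
print('top edge?',[tool(c,u,v,.02) for u,v in [(57,231),(526,237)]])
o=c['T'][:3,3];print(o)
for u,v1,v2 in [(130,187,276),(450,192,281)]:
  # tangent rays -> axis by bisector in plane
  a=[ (ray(c,u,v,0)-o) for v in (v1,v2)];a=[x/np.linalg.norm(x) for x in a];b=a[0]+a[1];b/=np.linalg.norm(b)
  p=o+b*(.02-o[2])/b[2];M=R.from_quat(get_state()['tcp_rot']).as_matrix();print('axis',(M.T@(p-get_state()['eef_pos'])*1000).round(1))
E
```

```text
foot [-35.5   6.3 102.1] [119.7   6.2 102.6]
top edge? [array([-96.7, -13.7,  32.5]), array([109.4, -13.8,  29.5])]
[ 0.51039169 -0.09666823  0.13786556]
axis [-64.8 -13.7  32.4]
axis [ 75.8 -13.8  30. ]
```

The pads are just touching: the axis is 31 mm ahead of the TCP, the ramp foot 102 mm and the V about 160 mm. Now I'll push slowly along the level (about 66 mm).

```bash
python3 -m inch '[{"ax":0,"ay":0,"az":0,"x":0,"y":0,"z":2.5,"hand":-1},{"ax":0,"ay":0,"az":0,"x":0,"y":0,"z":2.5,"hand":-1},{"ax":0,"ay":0,"az":0,"x":0,"y":0,"z":2.5,"hand":-1},{"ax":0,"ay":0,"az":0,"x":0,"y":0,"z":2.5,"hand":-1},{"ax":0,"ay":0,"az":0,"x":0,"y":0,"z":2.5,"hand":-1}]'
python3 -m inch '[{"ax":0,"ay":0,"az":0,"x":0,"y":0,"z":2.5,"hand":-1},{"ax":0,"ay":0,"az":0,"x":0,"y":0,"z":2.5,"hand":-1},{"ax":0,"ay":0,"az":0,"x":0,"y":0,"z":2.5,"hand":-1},{"ax":0,"ay":0,"az":0,"x":0,"y":0,"z":2.5,"hand":-1},{"ax":0,"ay":0,"az":0,"x":0,"y":0,"z":2.5,"hand":-1}]'
python3 -m inch '[{"ax":0,"ay":0,"az":0,"x":0,"y":0,"z":2.5,"hand":-1},{"ax":0,"ay":0,"az":0,"x":0,"y":0,"z":2.5,"hand":-1},{"ax":0,"ay":0,"az":0,"x":0,"y":0,"z":2.5,"hand":-1},{"ax":0,"ay":0,"az":0,"x":0,"y":0,"z":2.5,"hand":-1},{"ax":0,"ay":0,"az":0,"x":0,"y":0,"z":2.5,"hand":-1}]'
python3 -m inch '[{"ax":0,"ay":0,"az":0,"x":0,"y":0,"z":2.5,"hand":-1},{"ax":0,"ay":0,"az":0,"x":0,"y":0,"z":2.5,"hand":-1},{"ax":0,"ay":0,"az":0,"x":0,"y":0,"z":2.5,"hand":-1},{"ax":0,"ay":0,"az":0,"x":0,"y":0,"z":2.5,"hand":-1},{"ax":0,"ay":0,"az":0,"x":0,"y":0,"z":2.5,"hand":-1}]'
python3 - <<'E'
from h import *
import pickle
s=get_state();print(s['eef_pos'],R.from_quat(s['tcp_rot']).as_matrix().round(4).tolist())
c=cam('wrist');save(c,'w4.png');pickle.dump(c,open('w4.pkl','wb'))
E
```

```text
time: 3.6
eef_pos: [0.5141, -0.1646, 0.0063]
tcp_rot: [-0.707, -0.022, 0.022, 0.707]
contact_force: [-0.4, -0.6, -0.2]
opening: 1.001
time: 4.02
eef_pos: [0.5134, -0.1522, 0.0063]
tcp_rot: [0.707, 0.022, -0.022, -0.707]
contact_force: [-0.6, -0.0, -0.1]
opening: 1.001
time: 4.43
eef_pos: [0.5127, -0.1397, 0.0064]
tcp_rot: [0.707, 0.022, -0.022, -0.707]
contact_force: [-0.6, -0.8, 0.7]
opening: 1.003
time: 4.85
eef_pos: [0.5119, -0.1272, 0.0063]
tcp_rot: [-0.707, -0.022, 0.022, 0.707]
contact_force: [0.2, -0.1, -0.2]
opening: 1.0
[ 0.51191725 -0.12723056  0.006325  ] [[0.9981, -0.0, -0.061], [0.061, 0.0, 0.9981], [-0.0, -1.0, 0.0]]
```

View pics/w4.png

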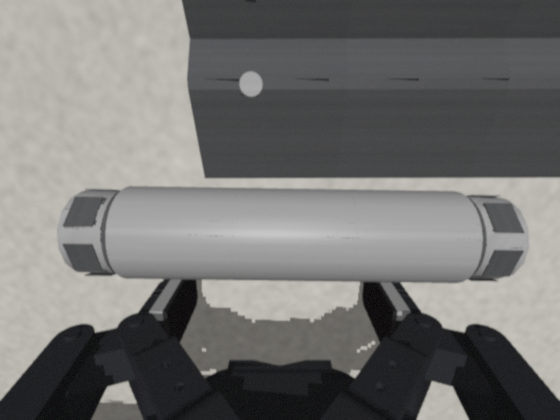

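The column at (57..527, 235) is rolling with the pads and the block foot edge is at row 177. Next I finish the level stretch and climb the ramp, raising the fingers with the slope.

```bash
python3 -m inch '[{"ax":0,"ay":0,"az":0,"x":0,"y":0,"z":2.5,"hand":-1},{"ax":0,"ay":0,"az":0,"x":0,"y":0,"z":2.5,"hand":-1},{"ax":0,"ay":0,"az":0,"x":0,"y":0,"z":2.5,"hand":-1},{"ax":0,"ay":0,"az":0,"x":0,"y":0,"z":2.5,"hand":-1},{"ax":0,"ay":0,"az":0,"x":0,"y":0,"z":2,"hand":-1}]'
python3 -m inch '[{"ax":0,"ay":0,"az":0,"x":0,"y":0,"z":2,"hand":-1},{"ax":0,"ay":0,"az":0,"x":0,"y":0,"z":2,"hand":-1},{"ax":0,"ay":0,"az":0,"x":0,"y":0,"z":2,"hand":-1},{"ax":0,"ay":0,"az":0,"x":0,"y":-0.7,"z":2,"hand":-1},{"ax":0,"ay":0,"az":0,"x":0,"y":-0.7,"z":2,"hand":-1}]'
python3 -m inch '[{"ax":0,"ay":0,"az":0,"x":0,"y":-0.7,"z":2,"hand":-1},{"ax":0,"ay":0,"az":0,"x":0,"y":-0.7,"z":2,"hand":-1},{"ax":0,"ay":0,"az":0,"x":0,"y":-0.7,"z":2,"hand":-1},{"ax":0,"ay":0,"az":0,"x":0,"y":-0.7,"z":2,"hand":-1},{"ax":0,"ay":0,"az":0,"x":0,"y":-0.7,"z":2,"hand":-1}]'
python3 - <<'E'
from h import *
import pickle
s=get_state();print(s['eef_pos'],s['contact_force'])
c=cam('wrist');save(c,'w5.png');pickle.dump(c,open('w5.pkl','wb'))
E
```

```text
time: 5.32
eef_pos: [0.511, -0.1151, 0.0062]
tcp_rot: [-0.707, -0.021, 0.022, 0.707]
contact_force: [-0.9, 1.2, -1.5]
opening: 1.002
time: 5.73
eef_pos: [0.5113, -0.1075, 0.0087]
tcp_rot: [0.708, 0.022, -0.022, -0.705]
contact_force: [-4.2, -10.9, 5.5]
opening: 1.001
time: 6.15
eef_pos: [0.513, -0.1015, 0.0149]
tcp_rot: [0.711, 0.025, -0.021, -0.702]
contact_force: [-5.2, -19.4, 10.5]
opening: 0.997
[ 0.51299794 -0.10154091  0.01486222] [ -5.22220555 -19.37546315  10.51542852]
```

View image.

View pics/w5.png

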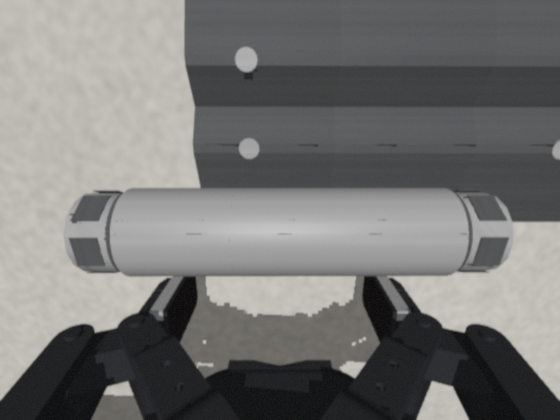

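The picture shows the column at (65..512, 232), parallel to the block and starting up the ramp, with the pads close to binding by friction (19 N). I'll tilt the hand 20° so the pads push along the ramp instead of into it.

```bash
python3 -m inch '[{"ax":0.0875,"ay":0,"az":0,"x":0,"y":1.4,"z":-0.8,"hand":-1},{"ax":0.0875,"ay":0,"az":0,"x":0,"y":1.4,"z":-0.8,"hand":-1},{"ax":0.0875,"ay":0,"az":0,"x":0,"y":1.4,"z":-0.8,"hand":-1},{"ax":0.0875,"ay":0,"az":0,"x":0,"y":1.4,"z":-0.8,"hand":-1},{"ax":0,"ay":0,"az":0,"x":0,"y":0,"z":0,"hand":-1}]'
python3 - <<'E'
from h import *
import pickle
s=get_state();print(s['eef_pos'],s['contact_force'],R.from_quat(s['tcp_rot']).as_matrix().round(3).tolist())
c=cam('wrist');save(c,'w6.png');pickle.dump(c,open('w6.pkl','wb'))
E
```

```text
time: 6.62
eef_pos: [0.5115, -0.1013, 0.0052]
tcp_rot: [-0.574, -0.018, 0.023, 0.819]
contact_force: [1.4, -6.0, 0.6]
opening: 1.0
[ 0.51149856 -0.10128218  0.00518311] [ 1.36824004 -5.97705565  0.56393289] [[0.998, -0.017, -0.055], [0.057, 0.341, 0.938], [0.003, -0.94, 0.342]]
```

```bash
python3 -m inch '[{"ax":0,"ay":0,"az":0,"x":0,"y":0,"z":2,"hand":-1},{"ax":0,"ay":0,"az":0,"x":0,"y":0,"z":2,"hand":-1},{"ax":0,"ay":0,"az":0,"x":0,"y":0,"z":2,"hand":-1},{"ax":0,"ay":0,"az":0,"x":0,"y":0,"z":2,"hand":-1},{"ax":0,"ay":0,"az":0,"x":0,"y":0,"z":2,"hand":-1}]'
python3 -m inch '[{"ax":0,"ay":0,"az":0,"x":0,"y":0,"z":2,"hand":-1},{"ax":0,"ay":0,"az":0,"x":0,"y":0,"z":2,"hand":-1},{"ax":0,"ay":0,"az":0,"x":0,"y":0,"z":2,"hand":-1},{"ax":0,"ay":0,"az":0,"x":0,"y":0,"z":2,"hand":-1},{"ax":0,"ay":0,"az":0,"x":0,"y":0,"z":0,"hand":-1}]'
python3 - <<'E'
from h import *
import pickle
c=cam('wrist');save(c,'w7.png');pickle.dump(c,open('w7.pkl','wb'))
g=cv2.cvtColor(c['img'],cv2.COLOR_RGB2GRAY)
print('col width rows',[ (u,g[100:340:8,u].tolist()) for u in (200,)])
E
```

```text
time: 7.08
eef_pos: [0.5124, -0.0923, 0.0103]
tcp_rot: [-0.577, -0.02, 0.023, 0.816]
contact_force: [1.0, -10.7, 3.7]
opening: 0.999
time: 7.5
eef_pos: [0.5119, -0.0842, 0.0132]
tcp_rot: [-0.577, -0.02, 0.023, 0.816]
contact_force: [0.6, -8.0, 3.2]
opening: 0.998
col width rows [(200, [183, 181, 181, 187, 183, 182, 183, 181, 187, 182, 186, 142, 156, 164, 177, 175, 168, 159, 146, 132, 115, 84, 108, 106, 108, 106, 106, 110, 106, 110])]
```

Climbing steadily at 8–10 N. I'll continue to the crest.

```bash
python3 -m inch '[{"ax":0,"ay":0,"az":0,"x":0,"y":0,"z":2,"hand":-1},{"ax":0,"ay":0,"az":0,"x":0,"y":0,"z":2,"hand":-1},{"ax":0,"ay":0,"az":0,"x":0,"y":0,"z":2,"hand":-1},{"ax":0,"ay":0,"az":0,"x":0,"y":0,"z":2,"hand":-1},{"ax":0,"ay":0,"az":0,"x":0,"y":0,"z":0,"hand":-1}]'
python3 -m inch '[{"ax":0,"ay":0,"az":0,"x":0,"y":0,"z":2,"hand":-1},{"ax":0,"ay":0,"az":0,"x":0,"y":0,"z":1.5,"hand":-1},{"ax":0,"ay":0,"az":0,"x":0,"y":0,"z":1.5,"hand":-1},{"ax":0,"ay":0,"az":0,"x":0,"y":0,"z":1.5,"hand":-1},{"ax":0,"ay":0,"az":0,"x":0,"y":0,"z":0,"hand":-1}]'
python3 - <<'E'
from h import *
import pickle
c=cam('wrist');save(c,'w8.png',None,1);pickle.dump(c,open('w8.pkl','wb'))
E
```

```text
time: 7.97
eef_pos: [0.5113, -0.0765, 0.0158]
tcp_rot: [-0.577, -0.02, 0.023, 0.817]
contact_force: [1.0, -9.2, 2.2]
opening: 1.002
time: 8.38
eef_pos: [0.5108, -0.0703, 0.018]
tcp_rot: [-0.576, -0.02, 0.023, 0.817]
contact_force: [1.7, -7.0, 1.1]
opening: 0.999
```

View pics/w8.png

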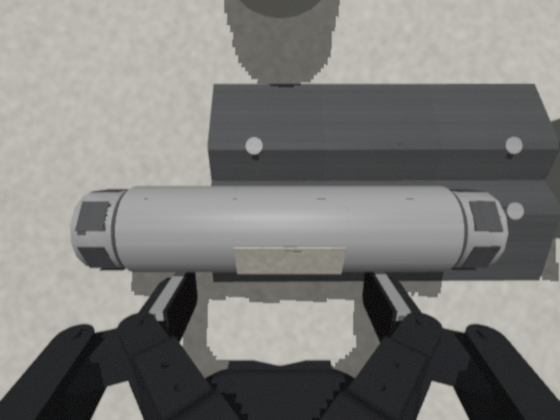

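The column at (72..507, 230) lies parallel on the upper ramp, with the V at row 180 and the stop off to the right. I'll go over the crest slowly, now moving level.

```bash
python3 -m inch '[{"ax":0,"ay":0,"az":0,"x":0,"y":0.2,"z":1.2,"hand":-1},{"ax":0,"ay":0,"az":0,"x":0,"y":0.2,"z":1.2,"hand":-1},{"ax":0,"ay":0,"az":0,"x":0,"y":0.2,"z":1.2,"hand":-1},{"ax":0,"ay":0,"az":0,"x":0,"y":0.3,"z":1.2,"hand":-1},{"ax":0,"ay":0,"az":0,"x":0,"y":0.3,"z":1.2,"hand":-1}]'
python3 -m inch '[{"ax":0,"ay":0,"az":0,"x":0,"y":0.3,"z":1,"hand":-1},{"ax":0,"ay":0,"az":0,"x":0,"y":0.3,"z":1,"hand":-1},{"ax":0,"ay":0,"az":0,"x":0,"y":0.3,"z":1,"hand":-1},{"ax":0,"ay":0,"az":0,"x":0,"y":0.3,"z":1,"hand":-1},{"ax":0,"ay":0,"az":0,"x":0,"y":0,"z":0,"hand":-1}]'
python3 - <<'E'
from h import *
import pickle
c=cam('wrist');save(c,'w9.png',None,1);pickle.dump(c,open('w9.pkl','wb'))
g=cv2.cvtColor(c['img'],cv2.COLOR_RGB2GRAY);print(g[90:300:4,210].tolist(),g[90:300:4,380].tolist())
E
```

```text
time: 8.85
eef_pos: [0.5071, -0.0604, 0.0171]
tcp_rot: [-0.572, -0.017, 0.026, 0.819]
contact_force: [0.1, -0.5, 0.5]
opening: 0.998
time: 9.27
eef_pos: [0.5074, -0.0569, 0.0175]
tcp_rot: [-0.573, -0.017, 0.025, 0.819]
contact_force: [-0.6, -0.2, -0.1]
opening: 1.0
[184, 182, 181, 186, 187, 185, 185, 187, 191, 191, 184, 182, 183, 179, 184, 185, 181, 183, 172, 152, 158, 162, 170, 167, 173, 176, 174, 171, 170, 160, 154, 147, 142, 137, 131, 122, 111, 94, 80, 86, 105, 103, 105, 106, 105, 107, 106, 185, 186, 188, 190, 191, 188] [182, 186, 187, 186, 168, 90, 87, 89, 88, 87, 89, 90, 91, 90, 86, 89, 90, 89, 112, 152, 158, 143, 171, 167, 168, 167, 165, 166, 166, 158, 152, 146, 141, 135, 130, 121, 109, 95, 79, 57, 41, 41, 41, 43, 66, 141, 141, 142, 117, 43, 24, 16, 20]
```

```bash
cat >> h.py <<'E'
def colaxis(c,us,blo=(0.568,-0.0135,0.06)):
    g=cv2.GaussianBlur(cv2.cvtColor(c['img'],cv2.COLOR_RGB2GRAY),(3,3),0).astype(float);o=c['T'][:3,3]
    for u,v1,v2,z in us:
        d=[ray(c,u,v,z)-o for v in (v1,v2)];d=[x/np.linalg.norm(x) for x in d];b=d[0]+d[1];b/=np.linalg.norm(b)
        p=o+b*(z-o[2])/b[2];e=p[:2]-blo[:2];a=blo[2]
        print('axis',p.round(4),'block',(np.cos(a)*e[0]+np.sin(a)*e[1]).round(4),(-np.sin(a)*e[0]+np.cos(a)*e[1]).round(4))
E
python3 - <<'E'
from h import *
import pickle
c=pickle.load(open('w8.pkl','rb'));colaxis(c,[(210,186,271,.0325),(380,186,271,.0325)])
c=pickle.load(open('w9.pkl','rb'));colaxis(c,[(210,163,242,.028),(380,163,242,.028)])
cv2.imwrite('pics/last.png',cv2.resize(np.hstack([c['img'][60:330,:,::-1],cam('scene')['img'][150:420,160:420,::-1]]),None,fx=.97,fy=.97))
E
```

```text
axis [ 0.477  -0.045   0.0325] block -0.0927 -0.026
axis [ 0.5569 -0.0402  0.0325] block -0.0127 -0.026
axis [ 0.4718 -0.0196  0.028 ] block -0.0964 -0.0004
axis [ 0.5543 -0.0145  0.028 ] block -0.0138 -0.0002
```

The column is in the V (axis at block y ≈ 0, height 28 mm). I'll back the hand off and read where the ends are.

```bash
python3 -m inch '[{"ax":0,"ay":0,"az":0,"x":0,"y":-2,"z":-10,"hand":-1},{"ax":0,"ay":0,"az":0,"x":0,"y":-10,"z":-20,"hand":-1},{"ax":0,"ay":0,"az":0,"x":0,"y":-35,"z":-10,"hand":-1},{"ax":-0.12,"ay":0,"az":0,"x":0,"y":-35,"z":0,"hand":-1},{"ax":-0.12,"ay":0,"az":0,"x":0,"y":-35,"z":0,"hand":-1}]'
python3 -m inch '[{"ax":-0.11,"ay":0,"az":0,"x":0,"y":-25,"z":0,"hand":-1},{"ax":0,"ay":0,"az":0,"x":0,"y":0,"z":0,"hand":-1},{"ax":0,"ay":0,"az":0,"x":0,"y":0,"z":0,"hand":-1},{"ax":0,"ay":0,"az":0,"x":0,"y":0,"z":0,"hand":-1}]'
python3 - <<'E'
from h import *
import pickle
s=get_state();print(s['qpos'].round(3),s['eef_pos'],R.from_quat(s['tcp_rot']).as_matrix().round(3).tolist())
c=cam('wrist');pickle.dump(c,open('w10.pkl','wb'))
save(c,'w10.png')
# predict column pixel position, sample profile along its axis
from numpy import cos,sin
a=.06
for bx in np.arange(-.16,.11,.01):
    p=[.568+cos(a)*bx,-.0135+sin(a)*bx,.040];u,v=proj(c,p);
    if 0<=u<560 and 0<=v<420: print(round(bx,3),round(u),round(v),int(c['img'][int(v),int(u)].mean()))
E
```

```text
time: 9.78
eef_pos: [0.5121, -0.1345, 0.1155]
tcp_rot: [-0.669, -0.018, 0.021, 0.743]
contact_force: [0.9, 0.3, -0.3]
opening: 1.0
time: 10.12
eef_pos: [0.5118, -0.1336, 0.1391]
tcp_rot: [-0.706, -0.021, 0.022, 0.707]
contact_force: [0.4, -0.7, -0.5]
opening: 1.001
[-4.480e-01  7.800e-02  2.018e+00  1.000e-03  1.048e+00 -5.090e-01] [ 0.51176107 -0.13362513  0.13909024] [[0.998, -0.001, -0.061], [0.061, 0.001, 0.998], [-0.001, -1.0, 0.001]]
-0.16 144 63 160
-0.15 158 63 156
-0.14 172 63 82
-0.13 186 63 89
-0.12 200 63 140
-0.11 214 63 142
-0.1 228 63 143
-0.09 242 63 144
-0.08 256 63 145
-0.07 270 63 145
-0.06 284 63 143
-0.05 298 63 143
-0.04 312 63 143
-0.03 326 63 142
-0.02 339 63 140
-0.01 353 64 139
0.0 367 64 138
0.01 381 64 137
0.02 395 64 130
0.03 409 64 67
0.04 423 64 51
0.05 437 64 52
0.06 451 64 51
0.07 465 64 50
0.08 479 64 64
0.09 493 64 63
0.1 507 64 158
```

Near end at block x ≈ −145 mm, so the push needs about 60 mm. Next: turn the hand 90°, shut the fingers and tilt the tips toward the base.

```bash
python3 -m inch '[{"ax":0,"ay":0.121,"az":0,"x":0,"y":-10,"z":0,"hand":1},{"ax":0,"ay":0.121,"az":0,"x":0,"y":-10,"z":0,"hand":1},{"ax":0,"ay":0.121,"az":0,"x":0,"y":-10,"z":0,"hand":1},{"ax":0,"ay":0.121,"az":0,"x":0,"y":0,"z":0,"hand":1},{"ax":0,"ay":0.121,"az":0,"x":0,"y":0,"z":0,"hand":1}]' 30
python3 -m inch '[{"ax":0,"ay":0.121,"az":0,"x":0,"y":0,"z":0,"hand":1},{"ax":0,"ay":0.121,"az":0,"x":0,"y":0,"z":0,"hand":1},{"ax":0,"ay":0.121,"az":0,"x":0,"y":0,"z":0,"hand":1},{"ax":0,"ay":0.121,"az":0,"x":0,"y":0,"z":0,"hand":1},{"ax":0,"ay":0.121,"az":0,"x":0,"y":0,"z":0,"hand":1}]'
python3 -m inch '[{"ax":0,"ay":0.121,"az":0,"x":0,"y":0,"z":0,"hand":1},{"ax":0,"ay":0.121,"az":0,"x":0,"y":0,"z":0,"hand":1},{"ax":0,"ay":0.119,"az":0,"x":0,"y":0,"z":0,"hand":1},{"ax":-0.109,"ay":0,"az":0,"x":0,"y":0,"z":0,"hand":1},{"ax":-0.109,"ay":0,"az":0,"x":0,"y":0,"z":0,"hand":1}]'
python3 -m inch '[{"ax":-0.109,"ay":0,"az":0,"x":-30,"y":0,"z":0,"hand":1},{"ax":-0.109,"ay":0,"az":0,"x":-30,"y":0,"z":0,"hand":1},{"ax":0,"ay":0,"az":0,"x":-30,"y":0,"z":-20,"hand":1},{"ax":0,"ay":0,"az":0,"x":0,"y":0,"z":0,"hand":1},{"ax":0,"ay":0,"az":0,"x":0,"y":0,"z":0,"hand":1}]'
python3 - <<'E'
from h import *
s=get_state();p=s['eef_pos'];M=R.from_quat(s['tcp_rot']).as_matrix();print(s['qpos'].round(3),p,M.round(3).tolist())
print('to target (tool mm)',(M.T@(np.array([.394,-.0241,.035])-p)*1000).round(1))
E
```

```text
time: 10.58
eef_pos: [0.5117, -0.1341, 0.1683]
tcp_rot: [-0.68, 0.193, -0.191, 0.681]
contact_force: [-0.2, 0.1, 0.1]
opening: 0.297
time: 11.0
eef_pos: [0.5112, -0.1338, 0.1672]
tcp_rot: [0.592, -0.388, 0.385, -0.592]
contact_force: [-0.8, -0.7, 0.5]
opening: 0.0
time: 11.42
eef_pos: [0.5104, -0.1341, 0.1681]
tcp_rot: [0.569, -0.537, 0.427, -0.453]
contact_force: [0.2, 0.1, 0.4]
opening: 0.001
time: 11.83
eef_pos: [0.4876, -0.0441, 0.1756]
tcp_rot: [0.615, -0.579, 0.366, -0.391]
contact_force: [0.4, 0.0, -0.2]
opening: 0.0
[-0.236  0.191  1.862 -0.125  1.513  1.306] [ 0.48757876 -0.04409263  0.1756201 ] [[0.062, -0.426, 0.902], [-0.998, -0.025, 0.057], [-0.002, -0.904, -0.427]]
to target (tool mm) [-25.5 166.5 -23.3]
```

```bash
python3 -m inch '[{"ax":0,"ay":0,"az":0,"x":-25.5,"y":0,"z":-23,"hand":1},{"ax":0,"ay":0,"az":0,"x":0,"y":35,"z":0,"hand":1},{"ax":0,"ay":0,"az":0,"x":0,"y":35,"z":0,"hand":1},{"ax":0,"ay":0,"az":0,"x":0,"y":35,"z":0,"hand":1},{"ax":0,"ay":0,"az":0,"x":0,"y":0,"z":0,"hand":1}]'
python3 - <<'E'
from h import *
s=get_state();p=s['eef_pos'];M=R.from_quat(s['tcp_rot']).as_matrix();print(s['qpos'].round(3),p,M.round(3).tolist())
print('to target (tool mm)',(M.T@(np.array([.394,-.0241,.035])-p)*1000).round(1))
E
```

```text
time: 12.25
eef_pos: [0.4154, -0.0231, 0.0873]
tcp_rot: [0.615, -0.582, 0.364, -0.388]
contact_force: [-1.4, -0.1, -0.6]
opening: -0.004
[-0.23   0.172  2.076 -0.124  1.329  1.337] [ 0.41544417 -0.02309684  0.08730188] [[0.059, -0.434, 0.899], [-0.998, -0.022, 0.055], [-0.004, -0.901, -0.434]]
to target (tool mm) [-0.  56.4  3.4]
```

```bash
python3 -m inch '[{"ax":0,"ay":0,"az":0,"x":0,"y":20,"z":0,"hand":1},{"ax":0,"ay":0,"az":0,"x":0,"y":20,"z":0,"hand":1},{"ax":0,"ay":0,"az":0,"x":0,"y":16,"z":0,"hand":1},{"ax":0,"ay":0,"az":0,"x":0,"y":0,"z":0,"hand":1},{"ax":0,"ay":0,"az":0,"x":0,"y":0,"z":0,"hand":1}]'
python3 - <<'E'
from h import *
import pickle
s=get_state();p=s['eef_pos'];M=R.from_quat(s['tcp_rot']).as_matrix();print(s['qpos'].round(3),p,s['contact_force'])
a=.06;print('V dir in tool',(M.T@[np.cos(a),np.sin(a),0]).round(3),'err',(M.T@(np.array([.394,-.0241,.035])-p)*1000).round(1))
c=cam('wrist');pickle.dump(c,open('w11.pkl','wb'));save(c,'w11.png')
E
```

```text
time: 12.67
eef_pos: [0.3994, -0.0256, 0.0428]
tcp_rot: [0.614, -0.578, 0.369, -0.391]
contact_force: [0.3, -0.6, 0.7]
opening: 0.001
[-0.242  0.214  2.129 -0.134  1.219  1.342] [ 0.39938685 -0.02560934  0.04283532] [ 0.32505763 -0.57921646  0.69855201]
V dir in tool [-0.001 -0.422  0.907] err [-1.8  9.3 -1.5]
```

```bash
python3 -m inch '[{"ax":0,"ay":0,"az":0,"x":-1.5,"y":-1.27,"z":2.72,"hand":1},{"ax":0,"ay":0,"az":0,"x":0,"y":-1.27,"z":2.72,"hand":1},{"ax":0,"ay":0,"az":0,"x":0,"y":-1.27,"z":2.72,"hand":1},{"ax":0,"ay":0,"az":0,"x":0,"y":-1.27,"z":2.72,"hand":1},{"ax":0,"ay":0,"az":0,"x":0,"y":-1.27,"z":2.72,"hand":1}]'
python3 -m inch '[{"ax":0,"ay":0,"az":0,"x":0,"y":-1.27,"z":2.72,"hand":1},{"ax":0,"ay":0,"az":0,"x":0,"y":-1.27,"z":2.72,"hand":1},{"ax":0,"ay":0,"az":0,"x":0,"y":-1.27,"z":2.72,"hand":1},{"ax":0,"ay":0,"az":0,"x":0,"y":-1.27,"z":2.72,"hand":1},{"ax":0,"ay":0,"az":0,"x":0,"y":-1.27,"z":2.72,"hand":1}]'
python3 - <<'E'
from h import *
import pickle
c=cam('wrist');pickle.dump(c,open('w12.pkl','wb'));save(c,'w12.png')
a=.06
print([(round(bx*1000),int(c['img'][int(v),int(u)].mean())) for bx in np.arange(-.15,.14,.01) for u,v in [proj(c,[.568+np.cos(a)*bx,-.0135+np.sin(a)*bx,.040])] if 0<=u<560 and 0<=v<420])
E
```

```text
time: 13.13
eef_pos: [0.4107, -0.0225, 0.0428]
tcp_rot: [0.617, -0.579, 0.365, -0.388]
contact_force: [-10.2, -1.8, 6.9]
opening: -0.003
time: 13.55
eef_pos: [0.4249, -0.0214, 0.0429]
tcp_rot: [0.617, -0.58, 0.364, -0.388]
contact_force: [-11.1, -1.6, 8.1]
opening: -0.001
[(-150, 21), (-140, 22), (-130, 71), (-120, 89), (-110, 84), (-100, 159), (-90, 159), (-80, 159), (-70, 159), (-60, 160), (-50, 158), (-40, 160), (-30, 162)]
```

```bash
python3 -m inch '[{"ax":0,"ay":0,"az":0,"x":0,"y":-1.27,"z":2.72,"hand":1},{"ax":0,"ay":0,"az":0,"x":0,"y":-1.27,"z":2.72,"hand":1},{"ax":0,"ay":0,"az":0,"x":0,"y":-1.27,"z":2.72,"hand":1},{"ax":0,"ay":0,"az":0,"x":0,"y":-1.27,"z":2.72,"hand":1},{"ax":0,"ay":0,"az":0,"x":0,"y":-1.27,"z":2.72,"hand":1}]'
python3 -m inch '[{"ax":0,"ay":0,"az":0,"x":0,"y":-1.27,"z":2.72,"hand":1},{"ax":0,"ay":0,"az":0,"x":0,"y":-1.27,"z":2.72,"hand":1},{"ax":0,"ay":0,"az":0,"x":0,"y":-1.27,"z":2.72,"hand":1},{"ax":0,"ay":0,"az":0,"x":0,"y":-1.27,"z":2.72,"hand":1},{"ax":0,"ay":0,"az":0,"x":0,"y":-0.85,"z":1.8,"hand":1}]'
python3 -m inch '[{"ax":0,"ay":0,"az":0,"x":0,"y":-0.85,"z":1.8,"hand":1},{"ax":0,"ay":0,"az":0,"x":0,"y":-0.85,"z":1.8,"hand":1},{"ax":0,"ay":0,"az":0,"x":0,"y":-0.85,"z":1.8,"hand":1}]'
python3 - <<'E'
from h import *
s=get_state();print(s['qpos'].round(3),s['eef_pos'],s['contact_force'])
E
```

```text
time: 14.02
eef_pos: [0.4399, -0.0204, 0.0429]
tcp_rot: [0.617, -0.58, 0.364, -0.388]
contact_force: [-9.7, -0.7, 8.1]
opening: -0.003
time: 14.43
eef_pos: [0.4541, -0.0195, 0.0429]
tcp_rot: [0.617, -0.58, 0.364, -0.388]
contact_force: [-9.3, -0.3, 7.7]
opening: -0.002
time: 14.68
eef_pos: [0.4598, -0.0191, 0.0429]
tcp_rot: [0.617, -0.58, 0.364, -0.388]
contact_force: [-10.0, -1.2, 7.8]
opening: 0.002
[-0.203  0.334  1.977 -0.118  1.268  1.366] [ 0.45984903 -0.01914862  0.04291336] [-9.97225421 -1.19467158  7.78982491]
```

```bash
python3 -m inch '[{"ax":0,"ay":0,"az":0,"x":0,"y":-0.6,"z":1.3,"hand":1},{"ax":0,"ay":0,"az":0,"x":0,"y":-0.6,"z":1.3,"hand":1},{"ax":0,"ay":0,"az":0,"x":0,"y":-0.6,"z":1.3,"hand":1},{"ax":0,"ay":0,"az":0,"x":0,"y":-0.6,"z":1.3,"hand":1}]'
python3 -m inch '[{"ax":0,"ay":0,"az":0,"x":0,"y":-0.6,"z":1.3,"hand":1},{"ax":0,"ay":0,"az":0,"x":0,"y":-0.6,"z":1.3,"hand":1}]'
python3 -m inch '[{"ax":0,"ay":0,"az":0,"x":0,"y":-0.6,"z":1.3,"hand":1},{"ax":0,"ay":0,"az":0,"x":0,"y":0,"z":0,"hand":1}]'
```

```text
time: 15.02
eef_pos: [0.4655, -0.0188, 0.0429]
tcp_rot: [0.617, -0.58, 0.364, -0.388]
contact_force: [-9.8, -0.8, 7.2]
opening: -0.0
time: 15.18
eef_pos: [0.4664, -0.0187, 0.0429]
tcp_rot: [0.618, -0.581, 0.362, -0.386]
contact_force: [-15.1, -1.9, 10.7]
opening: -0.001
time: 15.35
eef_pos: [0.4664, -0.0187, 0.0429]
tcp_rot: [0.619, -0.582, 0.361, -0.385]
contact_force: [-17.3, -1.8, 11.6]
opening: 0.003
```

Motion has stopped and the force is rising, so it's on the stop. One small confirming press, then back straight off.

```bash
python3 -m inch '[{"ax":0,"ay":0,"az":0,"x":0,"y":-0.6,"z":1.3,"hand":1},{"ax":0,"ay":0,"az":0,"x":0,"y":0,"z":0,"hand":1}]'
python3 -m inch '[{"ax":0,"ay":0,"az":0,"x":0,"y":1.27,"z":-2.72,"hand":1},{"ax":0,"ay":0,"az":0,"x":0,"y":1.27,"z":-2.72,"hand":1},{"ax":0,"ay":0,"az":0,"x":0,"y":2.5,"z":-5.4,"hand":1},{"ax":0,"ay":0,"az":0,"x":0,"y":4.2,"z":-9.1,"hand":1},{"ax":0,"ay":0,"az":0,"x":0,"y":4.2,"z":-9.1,"hand":1}]'
python3 -m inch '[{"ax":0,"ay":0,"az":0,"x":0,"y":-20,"z":0,"hand":1},{"ax":0,"ay":0,"az":0,"x":0,"y":-35,"z":0,"hand":1},{"ax":0,"ay":0,"az":0,"x":0,"y":-35,"z":0,"hand":1},{"ax":0,"ay":0,"az":0,"x":0,"y":-35,"z":0,"hand":1},{"ax":0,"ay":0,"az":0,"x":0,"y":-30,"z":0,"hand":1}]'
python3 -m inch '[{"ax":0,"ay":0,"az":0,"x":0,"y":0,"z":0,"hand":1},{"ax":0,"ay":0,"az":0,"x":0,"y":0,"z":0,"hand":1},{"ax":0,"ay":0,"az":0,"x":0,"y":0,"z":0,"hand":1}]'
python3 - <<'E'
from h import *
import pickle
w=cam('wrist');s=cam('scene');d=cam('side');pickle.dump((w,s,d),open('fin.pkl','wb'))
A=cv2.resize(w['img'],(400,300));B=cv2.resize(s['img'][150:270,190:350],(400,300),interpolation=cv2.INTER_CUBIC);C=cv2.resize(d['img'][190:295,180:320],(400,300),interpolation=cv2.INTER_CUBIC)
E=cv2.resize(s['img'],(400,300));cv2.imwrite('pics/fin.png',np.vstack([np.hstack([A,B]),np.hstack([C,E])])[:,:,::-1])
E
```

```text
time: 15.52
eef_pos: [0.4665, -0.0187, 0.0429]
tcp_rot: [0.62, -0.583, 0.36, -0.384]
contact_force: [-20.1, -3.0, 13.7]
opening: 0.003
time: 15.93
eef_pos: [0.4428, -0.0206, 0.0423]
tcp_rot: [0.614, -0.577, 0.369, -0.392]
contact_force: [0.4, -0.1, -0.4]
opening: -0.002
time: 16.35
eef_pos: [0.5088, -0.0166, 0.1849]
tcp_rot: [0.614, -0.577, 0.369, -0.392]
contact_force: [0.4, 0.1, -0.4]
opening: 0.0
time: 16.6
eef_pos: [0.5071, -0.0165, 0.1817]
tcp_rot: [0.614, -0.578, 0.368, -0.391]
contact_force: [0.1, 0.2, -1.2]
opening: 0.001
```

View pics/fin.png

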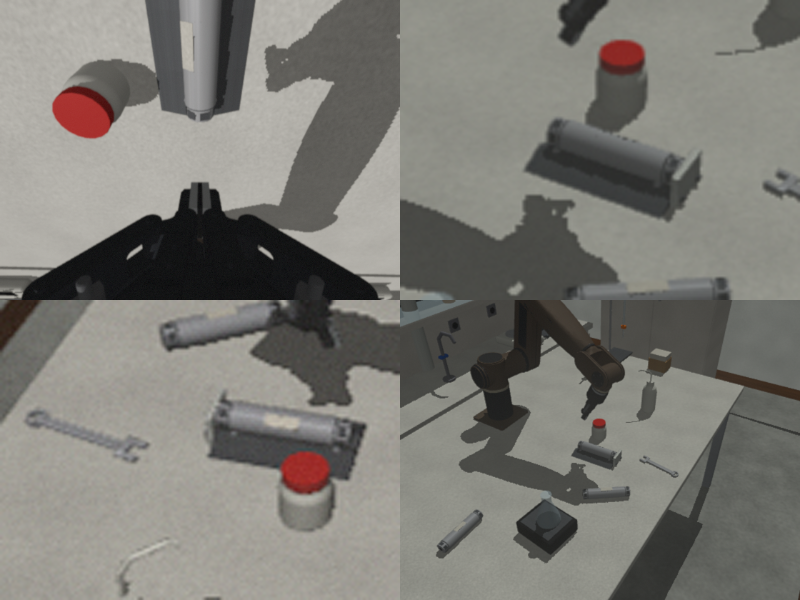

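The last picture shows the column in the V: scene crop, far end at the plate near (672,165); side crop, column and plate adjoining near (215,415). The jar, wrench and other bars are where they were, and the hand is clear. Handing in.

```bash
python3 -c "
from h import *
import pickle
w,s,d=pickle.load(open('fin.pkl','rb'));c0=pickle.load(open('scene.pkl','rb'))
for n,p in dict(jar=(279,172),wrench=(363,233),bottle=(349,135)).items():
    u,v=p;t=cv2.matchTemplate(s['img'][v-25:v+25,u-25:u+25],c0['img'][v-12:v+12,u-12:u+12],cv2.TM_CCOEFF_NORMED);l=cv2.minMaxLoc(t);print(n,l[1],np.subtract(l[3],13))
from plant import sign_off;print(sign_off())"
```

```text
jar 0.9997349977493286 [0 0]
wrench 0.9993549585342407 [0 0]
bottle 0.786838173866272 [ 1 -1]
the job is handed in; nothing more can be done
None
```

The column is seated in the V with its far end against the stop plate, and the job is handed in. It took 16.6 s of the 58 s allowed. It was only pushed, never gripped or lifted.

**What I did:**
- **Rolling:** I pushed the column (the bar nearest the base) along the bench with both open fingers. On the ramp the push rose to 19 N and was close to binding. I tilted the hand 20° so it pushed along the slope, and it then climbed at 6–11 N and dropped into the V.
- **Lengthwise push:** With the fingers shut and tilted, I pushed the near end along the V at about 10 N. Then I backed straight off and lifted away.

**Last checks:**
- **In the V:** before the lengthwise push, the wrist camera put the column's axis within 1 mm of the middle of the V.
- **Against the stop:** the column stopped moving while the push along the V rose from 10 to 20 N. The finger position puts its near end about 3 mm short of the nominal seat, which is within my measuring error. The last pictures show the end at the plate.
- **Hand clear:** the force read about zero after I backed off, and the hand stands about 0.18 m up.
- **Other things:** the jar and wrench match their starting pictures exactly. The wash bottle match was weaker (0.79, shifted about 1 pixel). That is probably because the gripper was in front of it at the start, as the arm never went near it. I compared the flask and the other two bars only by eye, and they looked unmoved.

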